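# Rock a jammed linocut block out of its lock-up tray for underlaying

### The job

The linocut block has to come up so that a card can be slipped under it. First push the dark steel lock-up tray snug into the corner of the two lay bars on the marble stone and keep it there; then grip the block and, without lifting the tray off the stone, rock it side to side a clear several degrees each way, the side next to the brass quoins going up first, until it works free of its tight slot. Finish while still holding it: level, straight above its slot and just clear of the tray, about one to three centimetres above it, and leave the other things on the bench alone.

Things in the scene. Friction and masses are not known exactly. Their poses are not given: they have to be found in the camera images.
- stone: Fixed imposing stone: marble slab 185 x 240 x 18 mm. Origin: centre of its underside; x points away from the robot, y left, z up. On its top two steel lay bars, 12 mm wide and 10 mm high, run along the far (+x) and left (+y) edges; their inner faces lie at x = +80.5 mm and y = +108 mm. The tray is home when its +x and +y outer walls touch them.
- stone_home (a point): Point on the stone's top where the tray's origin lies when the tray is home against both bars (then the tray's axes are parallel to the stone's): x = +18.5 mm, y = +20 mm, z = +18 mm of the stone. The tray starts 18 to 40 mm short of each bar, turned by up to 4 degrees.
- tray: Loose lock-up tray of dark steel, 124 mm (its x) by 176 mm (its y), with a 2.5 mm floor and walls 10 mm thick and 14 mm high, filled with wooden furniture whose top is 12.5 mm above its underside. 1.0 kg without the block; slides on the stone at about 7 N. Origin: centre of its underside, directly under the slot's centre.
- tray_quoins (a point): Middle of the two brass quoins, 12 mm above the tray's underside, 70 mm to the -y side of its origin (the robot's right). This is the quoin side of tray and block: quoin side up means that the block's -y edge is higher than its +y edge.
- tray_slot (a point): Centre of the slot's mouth, 12.5 mm above the tray's origin. The slot is 10 mm deep, 49 mm wide (y). At each end (x) two spring-backed wood pieces, one near each long side of the block, press on it: a straight pull meets 13 to 18 N, more than the tray weighs, and lifts the tray. Tilted about its long axis (up to 10 degrees), the block slides past them one side at a time and stays where left.
- cut: Linocut block, wood with a lino face, 72 (x) by 46 (y) by 23 mm high, 0.1 kg. Origin: centre of its underside; axes as the tray's. Seated, its origin is 2.5 mm above the tray's, and its upper 13 mm stand out of the furniture, where its long faces (46 mm apart, facing +y and -y) can be gripped from above. A few swings about points near its long sides walk it up.
- brayer: Bystander: ink roller with a black roller and red wooden handle, 142 mm long, 33 mm high, lying on the bench in front of and to the right of the stone. Origin: centre of its underside.
- ink_tub: Bystander: round pigment tub with black lid, 56 mm across, 52 mm high, standing on the bench in front of and to the left of the stone. Origin: centre of its underside.
- underlays: Bystander: small stack of underlay cards, 46 x 80 x 5 mm, lying on the bench between the robot and the stone. Origin: centre of its underside.

How it is judged (in metres and radians):
On the way, in this order (a step that is already met when the one before it is completed fails the run):
1. the tray is home against both lay bars, flat on the stone, with the block still in it (x of tray in the frame of stone above 0.016 m and y of tray in the frame of stone above 0.0175 m and angle between the x axis of tray and the x axis of stone, either way round below 0.025 rad and z of cut in the frame of tray below 0.006 m), for 0.2 s.
2. the block is rocked with its quoin side up, at least 4 degrees, still in its slot (angle between cut's own y axis and vertical above 1.641 rad and z of cut in the frame of tray below 0.0115 m), for 0.05 s.
3. the block is rocked with its other side up, at least 4 degrees, still in its slot (angle between cut's own y axis and vertical below 1.501 rad and z of cut in the frame of tray below 0.0155 m), for 0.05 s.
At the end, for the whole second after the job is handed in: The fingers hold the block, which touches the tray nowhere: its underside is 4 to 41 mm above the tray's rim, within 20 mm of straight above its slot, level within 7 degrees and still. The tray lies flat on the stone, within 5 mm of both lay bars (contact force between the fingers and cut above 2 N and contact force between cut and tray below 0.2 N and z of cut in the frame of tray between 0.018 and 0.055 m and horizontal distance between cut and tray below 0.02 m and angle between cut's own z axis and vertical below 0.12 rad and linear speed of cut below 0.02 m/s and x of tray in the frame of stone above 0.0135 m and y of tray in the frame of stone above 0.015 m and angle between the x axis of tray and the x axis of stone, either way round below 0.04 rad and z of tray in the frame of stone below 0.021 m); the arm keeps its last pose, push and grip.
It fails at once if the tray is lifted off the stone (z of tray in the frame of stone above 0.023 m or angle between tray's own z axis and vertical above 0.05 rad).
It fails at once if a bystander is moved (distance of any of brayer, ink_tub, underlays from where it was at the start of the episode above 0.02 m).
It also fails if it takes over 72 s, if anything falls off the work surface, if the arm or the gripper's body presses on something with over 40 N, if the wrist force passes 120 N, or if a joint passes its speed limit or range.

### The arm

A 7-joint arm with a two-finger parallel gripper is mounted at the origin on a cart in front of the work surface, level with it; the furniture and walls round the work are solid. World frame = base frame: x ahead of the robot, y to its left, z up, the work surface at z = 0. Lengths are in m, angles in degrees, forces in N, time in s.
With the tool pointing down it reaches from about 0.425 to 0.875 m from the base axis. Payload 4.7 kg.
Tool frame: the origin (TCP) lies at the very end of the fingers, on their centre line; the grasp point (between the pads) lies 19 mm behind it (env.grip_point_offset is the distance from the TCP to the grasp point, in m); z points along the fingers, y is the line along which they close (so a half turn about z gives the same grasp; the last joint's range is limited). The gripper opens to 87 mm and grips with 3 to 60 N. Pads are 19 mm wide; open, the fingers measure 117 mm over their backs; the gripper's body (75 mm by 190 mm) begins 51 mm behind the grasp point.
Start: joints at [70.537, 18.392, -4.016, 83.108, 1.295, 78.541, -3.26], TCP at [0.225, -0.61, 0.223] pointing down, gripper open.
Joint ranges: [-163.93, 163.93], [-17.29, 119.83], [-79.2, 71.16], [3.27, 140.29], [-89.18, 269.18], [5.43, 117.66], [-154.24, 154.24]. Speed limits (degrees/s): [147.25, 147.25, 180, 180, 180, 180, 180].

### API

Orientations are given as [roll, pitch, yaw] about the fixed x, y, z axes, in that order (R = Rz(yaw) Ry(pitch) Rx(roll)).
In Python, from cell import env gives the robot as it stands.
- The arm moves only by the tool jog_arm, never from a script. Its argument "motion" is a list of rows, each an object of numbers: "x", "y", "z": the shift along the tool's x, y, z in cm; "ax", "ay", "az": the turn, a rotation vector about the tool's x, y, z in degrees. In form: [{"x": .., "y": .., "z": .., "ax": .., "ay": .., "az": ..}, ...]. A call has exactly 5 rows; each row shifts and turns the commanded pose from where the row before left it, along the tool's axes as they then stand; what a row does not reach is not made up. A row lasts 1/10 s, in which the tool goes at most 50 mm and 8.59 degrees, less where a joint would pass 70% of its speed; a pose out of reach is approached as far as the arm can. A call is refused whole if a number of a shift passes 5 or a number of a turn 8.59, either way. A call with a gripper value outside its range is refused whole. "claw" is the gripper command: -1 is shut, 1 is fully open, values between are in proportion, set as the call begins (left out, the last holds). The fingers move at their own pace and stop on an object; "squeeze" is the grip in N (left out, the last holds). Time passes only in rows, so rows that do not move let the fingers close, or fill a call up. It gives the time, the measured TCP pose, the force, the opening and the grip force at its end, in the units of the state.
- env.get_obs(): the state, without advancing time (a new reading comes with each control period).
- env.read_camera(name): name is "scene" or "side" or "wrist"; returns the picture (420x560x3 uint8, red, green, blue); there is no depth.
- env.camera_params(name): a dict with "fx", "fy", "cx", "cy" (pixels), "extrinsics" (4x4, takes a point from world to camera coordinates). Camera axes: x right, y up, looking along -z (the intrinsics and any distortion apply to the point x, -y, -z); pixel columns grow to the right and rows downward; lengths in m; the calibration is good to about 2 mm. The wrist camera is an equidistant fisheye: a pixel r from the principal point sees the ray r / f radians off the axis. A picture is of the moment at which its call begins: read the wrist's pose just before it. camera_params takes no time and is no camera call; for the wrist camera it gives the pose at the moment of the call.
- env.sign_off(): hands the job in; it is judged then, once.
The state is a dict: "time_s": time; "qpos": joint angles; "joint_velocities": joint speeds; "effort": joint torques, N m; "tool_pos": TCP position; "tool_rot": TCP orientation; "force": force on the tool from outside, world axes, zero at the start; "wrist_torque": the same for the moment, N m; "grip_width": finger opening in m; "grasp_force": force on a finger pad.
Only numpy, scipy, OpenCV 4.12 (cv2) and the standard library are available. Lean on these libraries where they do the work, as an engineer would, in place of code of your own. Each camera call takes 0.05 s, during which the arm holds its last target. There are 200 camera calls.

## Working session

There is one attempt and no reset: what is moved stays moved. The work goes in short steps, Python scripts to look and compute and a tool call to move; the robot and the scene stay as the last step left them, time stands still between calls to the robot, and variables do not carry over. Pictures are saved under pics/ and viewed, at most 10 in all, crops included, and the job is handed in when it is done.

Besides the shell and the picture viewer there is one more tool, called after ">>>" as name(argument=value, ...) on one line, values as JSON. jog_arm: Moves the arm, as the interface text tells. Its arguments: {"type":"object","properties":{"motion":{"type":"array"},"claw":{"type":"number"},"squeeze":{"type":"number"}},"required":["motion"]}

```bash
mkdir -p pics; cat > h.py <<'E'
import numpy as np, cv2
from cell import env
def ray(name,uv,p=None):
    p=p or env.camera_params(name); E=np.array(p['extrinsics']); R,t=E[:3,:3],E[:3,3]
    a=(uv[0]-p['cx'])/p['fx']; b=(uv[1]-p['cy'])/p['fy']
    if name=='wrist':
        r=np.hypot(a,b); s=np.sin(r)/max(r,1e-9); d=np.array([a*s,-b*s,-np.cos(r)])
    else: d=np.array([a,-b,-1.])
    return -R.T@t, R.T@d
def onz(name,uv,z,p=None):
    o,d=ray(name,uv,p); return o+d*(z-o[2])/d[2]
E
python3 - <<'E'
from h import *
o=env.get_obs(); print({k:np.round(v,3).tolist() for k,v in o.items()})
for n in ['scene','side','wrist']:
    p=env.camera_params(n); E=np.array(p['extrinsics']); print(n,{k:v for k,v in p.items() if k!='extrinsics'}, (-E[:3,:3].T@E[:3,3]).round(3), (-E[2,:3]).round(2))
    cv2.imwrite(f'pics/{n}0.png',env.read_camera(n)[:,:,::-1])
E
```

```text
{'time_s': 0.0, 'qpos': [70.536, 18.437, -4.015, 83.174, 1.298, 78.54, -3.261], 'joint_velocities': [0.075, 0.033, -0.051, 0.053, 0.065, -0.062, 0.172], 'effort': [-0.0, -49.129, -0.404, -31.254, -0.064, 0.044, 0.0], 'tool_pos': [0.225, -0.609, 0.221], 'tool_rot': [-179.895, 0.009, 20.273], 'force': [-0.205, 0.55, -0.029], 'wrist_torque': [-0.014, -0.032, 0.012], 'grasp_force': 0.0, 'grip_width': 0.087}
scene {'fx': 388.910753479127, 'fy': 388.910753479127, 'cx': 278.4406484827421, 'cy': 219.06095405064565} [0.092 0.569 0.381] [ 0.43 -0.81 -0.39]
side {'fx': 401.98543642098355, 'fy': 401.98543642098355, 'cx': 277.51133967242873, 'cy': 208.2207847560136} [0.111 0.594 0.364] [ 0.41 -0.84 -0.35]
wrist {'fx': 325.19226210127806, 'fy': 325.19226210127806, 'cx': 276.69185323527677, 'cy': 205.43483089222167} [ 0.305 -0.581  0.385] [-0.29 -0.11 -0.95]
```

View pics/scene0.png

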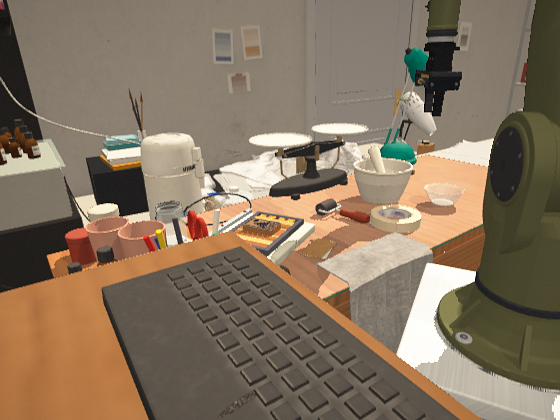

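View pics/wrist0.png

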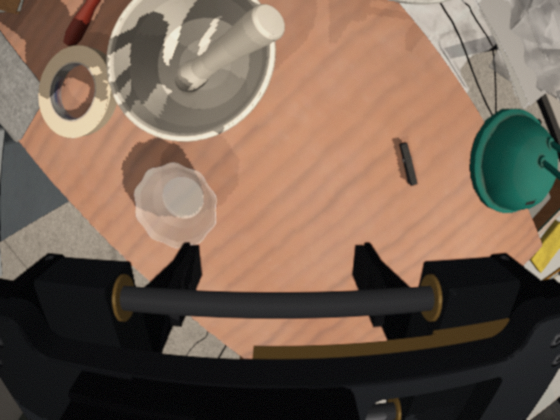

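Scene: stone and tray with the orange block at about (268,232), brayer at (345,212), mortar at (380,180) and balance at (308,165). Wrist: bowl and pestle at (195,60), nothing of the stone yet.

```bash
python3 - <<'E'
from h import *
for n,uv,z in [('block',(270,230),.045),('tray L',(235,235),.03),('tray far',(258,211),.03),('tray near',(303,222),.03),('tray close',(275,250),.03),('brayer',(328,208),.015),('brayer h',(368,218),.01),('mortar',(380,200),.0),('balance',(310,193),0.),('tape',(395,220),0)]:
    print(n,onz('scene',uv,z).round(3))
for n,uv in [('brayer h',(85,20)),('mortar',(190,70)),('tape',(75,92))]: print('w',n,onz('wrist',uv,.01).round(3))
im=cv2.imread('pics/scene0.png'); c=cv2.resize(im[170:300,200:400],None,fx=4,fy=4,interpolation=cv2.INTER_CUBIC)
cv2.imwrite('pics/crop.png',c)
E
```

```text
block [ 0.455 -0.078  0.045]
tray L [ 0.527 -0.054  0.03 ]
tray far [ 0.552 -0.194  0.03 ]
tray near [ 0.423 -0.175  0.03 ]
tray close [ 0.417 -0.027  0.03 ]
brayer [ 0.415 -0.316  0.015]
brayer h [ 0.307 -0.303  0.01 ]
mortar [ 0.317 -0.467 -0.   ]
balance [ 0.52  -0.447  0.   ]
tape [ 0.249 -0.34   0.   ]
w brayer h [ 0.34  -0.306  0.01 ]
w mortar [ 0.31  -0.471  0.01 ]
w tape [ 0.245 -0.324  0.01 ]
```

View pics/crop.png

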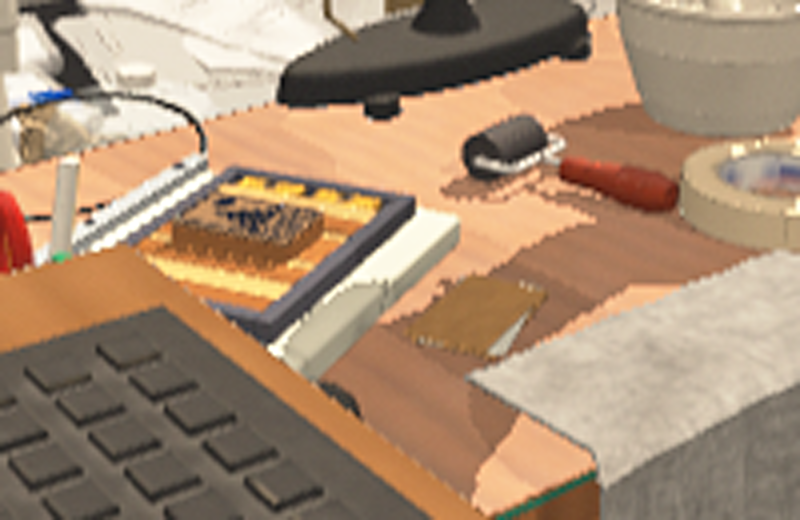

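Crop: tray about 0.46,-0.1 in the world, block in its middle, brayer and mortar clear of it. Moving over it, raised a bit.

>>> jog_arm(motion=[{"x":0.5,"y":-0.5,"z":-2},{"x":2,"y":-2,"z":-2},{"x":2.5,"y":-2.7,"z":-2},{"x":2.5,"y":-2.7,"z":-1},{"x":2.5,"y":-2.7}], claw=1)

```text
$.motion[0]: bad value
```

>>> jog_arm(motion=[{"x":2.8,"y":-3},{"x":2.8,"y":-3},{"x":2.8,"y":-3},{"x":2.8,"y":-3},{"x":2.8,"y":-3}])

```text
$.motion[0]: bad value
```

>>> jog_arm(motion=[{"x":2.8,"y":-3},{"x":2.8,"y":-3},{"x":2.8,"y":-3},{"x":2.8,"y":-3},{"x":1,"y":-1}])

```text
$.motion[0]: bad value
```

>>> jog_arm(motion=[{"az":5,"z":1},{"az":5,"z":1},{"az":5,"z":1},{"az":5,"z":1},{}])

```text
$.motion[0]: bad value
```

```bash
python3 - <<'E'
from h import *
import json
o=env.get_obs(); print(o['time_s'],np.round(o['tool_pos'],4),np.round(o['tool_rot'],2))
p=env.camera_params('wrist'); json.dump({k:np.array(v).tolist() for k,v in p.items()},open('w1.json','w'))
cv2.imwrite('pics/w1.png',env.read_camera('wrist')[:,:,::-1])
E
```

```text
0.15 [ 0.225  -0.6094  0.2217] [-179.92    0.     20.27]
```

View pics/w1.png

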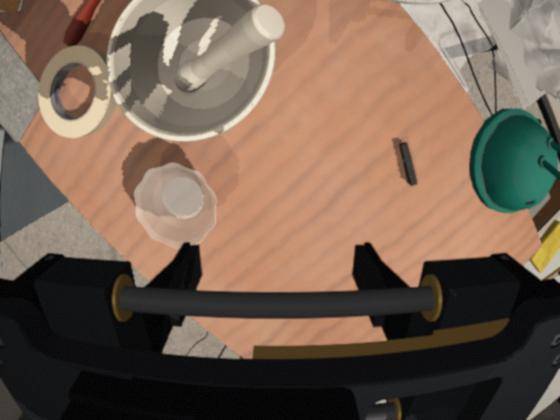

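The moves were refused because every row needs all six numbers; the picture is unchanged.

>>> jog_arm(motion=[{"x":0.5,"y":-0.5,"z":-2,"ax":0,"ay":0,"az":0},{"x":2,"y":-2,"z":-2,"ax":0,"ay":0,"az":0},{"x":2.5,"y":-2.7,"z":-2,"ax":0,"ay":0,"az":0},{"x":2.5,"y":-2.7,"z":-1,"ax":0,"ay":0,"az":0},{"x":2.5,"y":-2.7,"z":0,"ax":0,"ay":0,"az":0}], claw=1)

```text
time_s: 0.7
tool_pos: [0.2832, -0.475, 0.2945]
tool_rot: [179.8, -0.0, 20.3]
force: [0.4, -0.2, -0.5]
grip_width: 0.0872
grasp_force: 0.0
```

>>> jog_arm(motion=[{"x":2.8,"y":-3,"z":0,"ax":0,"ay":0,"az":0},{"x":2.8,"y":-3,"z":0,"ax":0,"ay":0,"az":0},{"x":2.8,"y":-3,"z":0,"ax":0,"ay":0,"az":0},{"x":2.8,"y":-3,"z":0,"ax":0,"ay":0,"az":0},{"x":2.8,"y":-3,"z":0,"ax":0,"ay":0,"az":0}])

```text
time_s: 1.2
tool_pos: [0.3619, -0.2847, 0.2925]
tool_rot: [180.0, 0.0, 20.3]
force: [0.6, -0.2, 0.6]
grip_width: 0.0874
grasp_force: 0.0
```

>>> jog_arm(motion=[{"x":2.8,"y":-3,"z":0,"ax":0,"ay":0,"az":0},{"x":2.8,"y":-3,"z":0,"ax":0,"ay":0,"az":0},{"x":2.8,"y":-3,"z":0,"ax":0,"ay":0,"az":0},{"x":2.8,"y":-3,"z":0,"ax":0,"ay":0,"az":0},{"x":1,"y":-1,"z":0,"ax":0,"ay":0,"az":0}])

```text
time_s: 1.7
tool_pos: [0.4323, -0.1174, 0.2928]
tool_rot: [-180.0, -0.1, 20.7]
force: [-0.2, -0.5, -0.4]
grip_width: 0.0869
grasp_force: 0.0
```

>>> jog_arm(motion=[{"x":0,"y":0,"z":1,"ax":0,"ay":0,"az":5},{"x":0,"y":0,"z":1,"ax":0,"ay":0,"az":5},{"x":0,"y":0,"z":1,"ax":0,"ay":0,"az":5},{"x":0,"y":0,"z":1,"ax":0,"ay":0,"az":5},{"x":0,"y":0,"z":0,"ax":0,"ay":0,"az":0}])

```text
time_s: 2.2
tool_pos: [0.43, -0.122, 0.2512]
tool_rot: [-180.0, 0.1, 0.3]
force: [-0.5, -0.1, -0.6]
grip_width: 0.0872
grasp_force: 0.0
```

```bash
python3 - <<'E'
from h import *
import json
o=env.get_obs(); print(o['time_s'],np.round(o['tool_pos'],4),np.round(o['tool_rot'],2))
p=env.camera_params('wrist'); json.dump({k:np.array(v).tolist() for k,v in p.items()},open('w1.json','w'))
cv2.imwrite('pics/w1.png',env.read_camera('wrist')[:,:,::-1])
E
```

```text
2.2 [ 0.43   -0.122   0.2512] [-1.7995e+02  1.4000e-01  2.6000e-01]
```

View pics/w1.png

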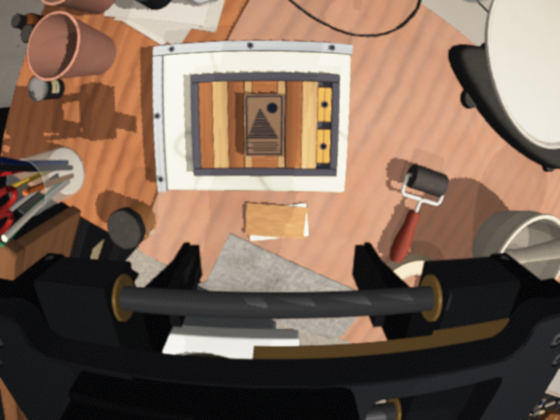

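Wrist view: block top about (244..285, 93..155), tray outer about (190..339, 74..175), bars along the top (row 48) and left (col 160), quoins on the right, underlays at (277,220).

```bash
cat >> h.py <<'E'
def measure(img,p,box):
    x0,x1,y0,y1=box; hsv=cv2.cvtColor(img,cv2.COLOR_RGB2HSV)
    m=((hsv[...,2]<100)&(hsv[...,1]<110)).astype(np.uint8); k=np.zeros_like(m); k[y0:y1,x0:x1]=m[y0:y1,x0:x1]
    c=max(cv2.findContours(k,cv2.RETR_EXTERNAL,cv2.CHAIN_APPROX_NONE)[0],key=lambda c:cv2.boundingRect(c)[2]*cv2.boundingRect(c)[3])
    P=np.array([onz('wrist',q,.032,p)[:2] for q in c[:,0]],np.float32)
    return cv2.minAreaRect(P*1000)
E
python3 - <<'E'
from h import *
import json
p=json.load(open('w1.json')); im=cv2.imread('pics/w1.png')[:,:,::-1].copy()
print(measure(im,p,(178,345,62,182)))
f=lambda u,z:(onz('wrist',u,z,p)[:2]*1000).round(1).tolist()
print('tray',[f(u,.032) for u in [(191,74),(338,74),(339,175),(190,175)]])
print('block',[f(u,.0435) for u in [(244,93),(285,93),(285,156),(244,156)]])
print('stone near',[f(u,.018) for u in [(160,191),(345,191)]],'far bar outer top',[f(u,.028) for u in [(153,45),(352,45)]],'left bar bottom',f((157,190),.028))
g=im.mean(2)
print('col270',g[38:80,300].astype(int).tolist()); print('row120',g[120,148:200].astype(int).tolist())
E
```

```text
((491.1752624511719, -107.31240844726562), (120.71202087402344, 172.1368865966797), 0.06999737024307251)
tray [[553.0, -21.1], [552.2, -193.1], [430.6, -198.5], [429.9, -15.7]]
block [[527.4, -85.3], [527.3, -131.3], [454.8, -132.0], [454.7, -84.7]]
stone near [[405.7, 31.5], [406.6, -210.4]] far bar outer top [[594.2, 28.9], [589.5, -210.5]] left bar bottom [409.8, 31.7]
col270 [160, 148, 130, 150, 192, 206, 206, 205, 203, 201, 199, 194, 168, 148, 195, 231, 238, 238, 237, 238, 238, 238, 238, 238, 238, 238, 238, 238, 238, 238, 238, 239, 235, 205, 143, 98, 87, 89, 87, 89, 87, 84]
row120 [83, 82, 82, 82, 103, 162, 213, 226, 221, 216, 219, 224, 225, 208, 173, 157, 196, 235, 244, 245, 244, 244, 244, 244, 244, 244, 244, 244, 244, 244, 244, 244, 244, 244, 244, 239, 213, 181, 175, 174, 175, 170, 150, 121, 100, 98, 97, 99, 103, 98, 94, 103]
```

>>> jog_arm(motion=[{"x":1.5,"y":-0.4,"z":2,"ax":0,"ay":0,"az":0},{"x":2,"y":-0.5,"z":4,"ax":0,"ay":0,"az":0},{"x":2,"y":-0.5,"z":4,"ax":0,"ay":0,"az":0},{"x":0.6,"y":0,"z":4,"ax":0,"ay":0,"az":0},{"x":0,"y":0,"z":3,"ax":0,"ay":0,"az":0}])

```text
time_s: 2.75
tool_pos: [0.4924, -0.1075, 0.0808]
tool_rot: [-179.9, 0.0, 0.4]
force: [0.5, 0.2, -0.1]
grip_width: 0.087
grasp_force: 0.0
```

>>> jog_arm(motion=[{"x":0,"y":0,"z":1.5,"ax":0,"ay":0,"az":0},{"x":0,"y":0,"z":0.5,"ax":0,"ay":0,"az":0},{"x":0,"y":0,"z":0,"ax":0,"ay":0,"az":0},{"x":0,"y":0,"z":0,"ax":0,"ay":0,"az":0},{"x":0,"y":0,"z":0,"ax":0,"ay":0,"az":0}])

```text
time_s: 3.25
tool_pos: [0.4932, -0.1084, 0.0642]
tool_rot: [179.9, -0.2, 0.3]
force: [0.0, 0.2, 0.1]
grip_width: 0.0872
grasp_force: 0.0
```

```bash
python3 - <<'E'
from h import *
o=env.get_obs(); print(o['time_s'],np.round(o['tool_pos'],4),np.round(o['tool_rot'],2))
cv2.imwrite('pics/w2.png',env.read_camera('wrist')[:,:,::-1])
E
```

```text
3.25 [ 0.4932 -0.1084  0.0642] [ 1.7992e+02 -1.6000e-01  2.7000e-01]
```

View pics/w2.png

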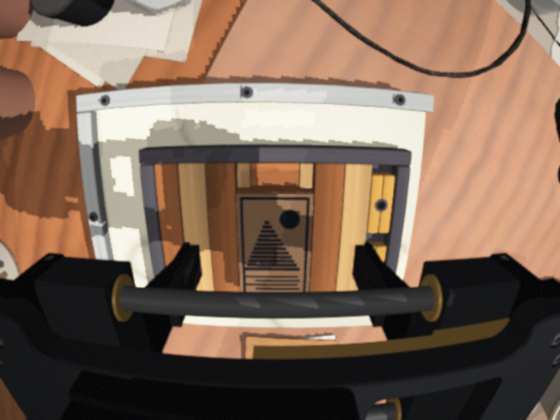

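Block's far top edge spans cols 237–312 at row 193, centred under the fingers and parallel to them; lowering.

>>> jog_arm(motion=[{"x":-0.1,"y":0,"z":1,"ax":0,"ay":0,"az":0},{"x":0,"y":0,"z":1,"ax":0,"ay":0,"az":0},{"x":0,"y":0,"z":0.6,"ax":0,"ay":0,"az":0},{"x":0,"y":0,"z":0.3,"ax":0,"ay":0,"az":0},{"x":0,"y":0,"z":0,"ax":0,"ay":0,"az":0}])

```text
time_s: 3.8
tool_pos: [0.4904, -0.1078, 0.0327]
tool_rot: [-180.0, 0.1, 0.3]
force: [0.8, 0.5, -0.1]
grip_width: 0.0872
grasp_force: 0.0
```

>>> jog_arm(motion=[{"x":0,"y":0,"z":0,"ax":0,"ay":0,"az":0},{"x":0,"y":0,"z":0,"ax":0,"ay":0,"az":0},{"x":0,"y":0,"z":0,"ax":0,"ay":0,"az":0},{"x":0,"y":0,"z":0,"ax":0,"ay":0,"az":0},{"x":0,"y":0,"z":0,"ax":0,"ay":0,"az":0}], claw=-1, squeeze=40)

```text
time_s: 4.3
tool_pos: [0.491, -0.108, 0.0337]
tool_rot: [180.0, -0.0, 0.3]
force: [0.2, -0.3, -0.5]
grip_width: 0.0547
grasp_force: 0.0
```

>>> jog_arm(motion=[{"x":0,"y":0,"z":0,"ax":0,"ay":0,"az":0},{"x":0,"y":0,"z":0,"ax":0,"ay":0,"az":0},{"x":0,"y":0,"z":0,"ax":0,"ay":0,"az":0},{"x":0,"y":0,"z":0,"ax":0,"ay":0,"az":0},{"x":0,"y":0,"z":0,"ax":0,"ay":0,"az":0}])

```text
time_s: 4.8
tool_pos: [0.491, -0.1072, 0.0336]
tool_rot: [-180.0, 0.0, 0.3]
force: [-1.3, 3.9, 2.3]
grip_width: 0.0455
grasp_force: 40.0
```

>>> jog_arm(motion=[{"x":0.2,"y":-0.3,"z":0,"ax":0,"ay":0,"az":0},{"x":0.3,"y":-0.4,"z":0,"ax":0,"ay":0,"az":0},{"x":0.3,"y":-0.4,"z":0,"ax":0,"ay":0,"az":0},{"x":0.3,"y":-0.4,"z":0,"ax":0,"ay":0,"az":0},{"x":0.3,"y":-0.4,"z":0,"ax":0,"ay":0,"az":0}])

```text
time_s: 5.3
tool_pos: [0.5025, -0.0948, 0.0337]
tool_rot: [179.6, 0.3, 0.1]
force: [-6.8, -9.9, 7.2]
grip_width: 0.0454
grasp_force: 40.0
```

>>> jog_arm(motion=[{"x":0.2,"y":-0.4,"z":0,"ax":0,"ay":0,"az":0},{"x":0.2,"y":-0.3,"z":0,"ax":0,"ay":0,"az":0},{"x":0.2,"y":-0.3,"z":0,"ax":0,"ay":0,"az":0},{"x":0.2,"y":-0.2,"z":0,"ax":0,"ay":0,"az":0},{"x":0,"y":0,"z":0,"ax":0,"ay":0,"az":0}])

```text
time_s: 5.8
tool_pos: [0.511, -0.0822, 0.0337]
tool_rot: [179.6, 0.2, 0.1]
force: [-4.9, -7.1, 6.3]
grip_width: 0.0457
grasp_force: 40.0
```

>>> jog_arm(motion=[{"x":0.1,"y":-0.2,"z":0,"ax":0,"ay":0,"az":0},{"x":0.1,"y":-0.2,"z":0,"ax":0,"ay":0,"az":0},{"x":0.1,"y":-0.2,"z":0,"ax":0,"ay":0,"az":0},{"x":0.1,"y":-0.2,"z":0,"ax":0,"ay":0,"az":0},{"x":0.1,"y":-0.2,"z":0,"ax":0,"ay":0,"az":0}])

```text
time_s: 6.3
tool_pos: [0.5164, -0.073, 0.0337]
tool_rot: [179.6, 0.2, 0.1]
force: [-4.3, -9.3, 6.5]
grip_width: 0.0454
grasp_force: 40.0
```

>>> jog_arm(motion=[{"x":0.1,"y":-0.1,"z":0,"ax":0,"ay":0,"az":0},{"x":0.1,"y":-0.1,"z":0,"ax":0,"ay":0,"az":0},{"x":0.1,"y":-0.1,"z":0,"ax":0,"ay":0,"az":0},{"x":0,"y":-0.1,"z":0,"ax":0,"ay":0,"az":0},{"x":0,"y":0,"z":0,"ax":0,"ay":0,"az":0}])

```text
time_s: 6.8
tool_pos: [0.5181, -0.0705, 0.0337]
tool_rot: [179.5, 0.3, 0.0]
force: [-8.3, -11.3, 9.8]
grip_width: 0.0455
grasp_force: 40.0
```

>>> jog_arm(motion=[{"x":0.1,"y":-0.1,"z":0,"ax":0,"ay":0,"az":0},{"x":0.1,"y":-0.1,"z":0,"ax":0,"ay":0,"az":0},{"x":0,"y":-0.1,"z":0,"ax":0,"ay":0,"az":0},{"x":0,"y":0,"z":0,"ax":0,"ay":0,"az":0},{"x":0,"y":0,"z":0,"ax":0,"ay":0,"az":0}])

```text
time_s: 7.3
tool_pos: [0.519, -0.0695, 0.0338]
tool_rot: [179.3, 0.5, -0.1]
force: [-10.8, -14.5, 12.7]
grip_width: 0.0456
grasp_force: 40.0
```

>>> jog_arm(motion=[{"x":0.1,"y":-0.1,"z":0,"ax":0,"ay":0,"az":0},{"x":0,"y":-0.1,"z":0,"ax":0,"ay":0,"az":0},{"x":0,"y":-0.1,"z":0,"ax":0,"ay":0,"az":0},{"x":0,"y":0,"z":0,"ax":0,"ay":0,"az":0},{"x":0,"y":0,"z":0,"ax":0,"ay":0,"az":0}])

```text
time_s: 7.8
tool_pos: [0.5192, -0.0683, 0.0339]
tool_rot: [179.2, 0.6, -0.2]
force: [-13.5, -16.8, 15.3]
grip_width: 0.0453
grasp_force: 40.0
```

```bash
python3 - <<'E'
from h import *
o=env.get_obs(); print(o['time_s'],np.round(o['tool_pos'],4),np.round(o['tool_rot'],2),o['force'])
cv2.imwrite('pics/w3.png',env.read_camera('wrist')[:,:,::-1])
E
```

```text
7.8 [ 0.5192 -0.0683  0.0339] [ 1.7919e+02  5.6000e-01 -1.6000e-01] [-13.49686352 -16.83888659  15.33248048]
```

View pics/w3.png

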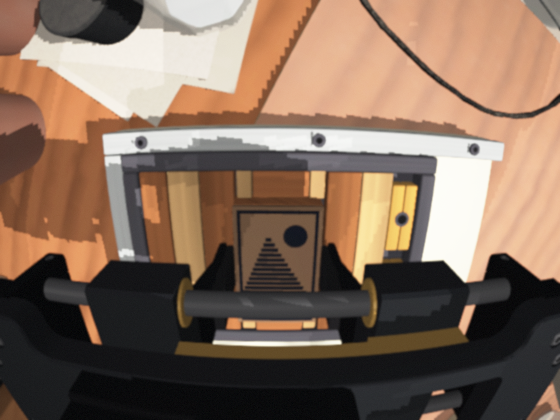

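Tray's far wall (row ~156) lies along the far bar and its left wall (col ~125) at the left bar; zooming to confirm.

```bash
python3 - <<'E'
import cv2
im=cv2.imread('pics/w3.png'); cv2.imwrite('pics/c3.png',cv2.resize(im[120:260,90:500],(800,273),interpolation=cv2.INTER_CUBIC))
E
```

```text
(no output)
```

View pics/c3.png

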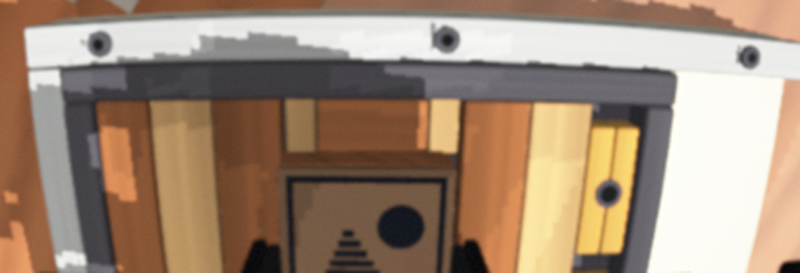

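Both walls lie flush with the bars: home. Now the first swing, quoin side up (turn −x about the +y bottom edge).

>>> jog_arm(motion=[{"x":0,"y":0,"z":-0.05,"ax":-1.5,"ay":0,"az":0},{"x":0,"y":0,"z":-0.06,"ax":-1.5,"ay":0,"az":0},{"x":0,"y":0,"z":-0.06,"ax":-1.5,"ay":0,"az":0},{"x":0,"y":0,"z":-0.06,"ax":-1.5,"ay":0,"az":0},{"x":0,"y":0,"z":0,"ax":0,"ay":0,"az":0}])

```text
time_s: 8.35
tool_pos: [0.5193, -0.0668, 0.0362]
tool_rot: [173.2, 0.6, -0.1]
force: [-11.5, -15.6, 12.7]
grip_width: 0.0453
grasp_force: 40.0
```

>>> jog_arm(motion=[{"x":0,"y":0.02,"z":-0.08,"ax":1.7,"ay":0,"az":0},{"x":0,"y":0.03,"z":-0.08,"ax":1.7,"ay":0,"az":0},{"x":0,"y":0.03,"z":-0.08,"ax":1.7,"ay":0,"az":0},{"x":0,"y":0.03,"z":-0.08,"ax":1.7,"ay":0,"az":0},{"x":0,"y":0.03,"z":-0.08,"ax":1.7,"ay":0,"az":0}])

```text
time_s: 8.85
tool_pos: [0.5192, -0.0678, 0.0368]
tool_rot: [-178.1, 0.5, -0.1]
force: [-2.7, -14.3, -13.2]
grip_width: 0.0456
grasp_force: 40.1
```

>>> jog_arm(motion=[{"x":0,"y":0.03,"z":0.1,"ax":1.7,"ay":0,"az":0},{"x":0,"y":0.02,"z":0.05,"ax":1.7,"ay":0,"az":0},{"x":0,"y":0.02,"z":0,"ax":1.7,"ay":0,"az":0},{"x":0,"y":0,"z":0,"ax":0,"ay":0,"az":0},{"x":0,"y":0,"z":0,"ax":0,"ay":0,"az":0}])

```text
time_s: 9.35
tool_pos: [0.5191, -0.0687, 0.0362]
tool_rot: [-173.0, 0.5, -0.0]
force: [-8.1, -15.1, 1.4]
grip_width: 0.0457
grasp_force: 40.0
```

Swings count so far, but the down‑bias let the side drop back. Now walking with a light upward bias (fz about −5).

>>> jog_arm(motion=[{"x":0,"y":-0.02,"z":-0.1,"ax":-0.8,"ay":0,"az":0},{"x":0,"y":-0.03,"z":-0.06,"ax":-1.5,"ay":0,"az":0},{"x":0,"y":-0.03,"z":-0.06,"ax":-1.5,"ay":0,"az":0},{"x":0,"y":-0.03,"z":-0.06,"ax":-1.5,"ay":0,"az":0},{"x":0,"y":-0.03,"z":-0.06,"ax":-1.5,"ay":0,"az":0}])

```text
time_s: 9.85
tool_pos: [0.5191, -0.0675, 0.0391]
tool_rot: [-179.9, 0.5, -0.1]
force: [-4.2, -15.4, -9.1]
grip_width: 0.0456
grasp_force: 40.0
```

>>> jog_arm(motion=[{"x":0,"y":-0.03,"z":-0.04,"ax":-1.5,"ay":0,"az":0},{"x":0,"y":-0.03,"z":-0.06,"ax":-1.5,"ay":0,"az":0},{"x":0,"y":-0.03,"z":-0.06,"ax":-1.5,"ay":0,"az":0},{"x":0,"y":-0.03,"z":-0.06,"ax":-1.5,"ay":0,"az":0},{"x":0,"y":0,"z":0,"ax":0,"ay":0,"az":0}])

```text
time_s: 10.35
tool_pos: [0.5192, -0.0662, 0.0417]
tool_rot: [174.1, 0.5, -0.0]
force: [-2.8, -15.8, -8.0]
grip_width: 0.0452
grasp_force: 40.0
```

>>> jog_arm(motion=[{"x":0,"y":0.02,"z":-0.04,"ax":1.5,"ay":0,"az":0},{"x":0,"y":0.02,"z":-0.06,"ax":1.5,"ay":0,"az":0},{"x":0,"y":0.02,"z":-0.06,"ax":1.5,"ay":0,"az":0},{"x":0,"y":0.02,"z":-0.06,"ax":1.5,"ay":0,"az":0},{"x":0,"y":0.02,"z":-0.06,"ax":1.5,"ay":0,"az":0}])

```text
time_s: 10.85
tool_pos: [0.5219, -0.0617, 0.0455]
tool_rot: [-177.9, 0.2, 0.0]
force: [0.1, 0.8, -1.0]
grip_width: 0.0457
grasp_force: 40.0
```

>>> jog_arm(motion=[{"x":0,"y":0.02,"z":-0.06,"ax":1.5,"ay":0,"az":0},{"x":0,"y":0.02,"z":-0.06,"ax":1.5,"ay":0,"az":0},{"x":0,"y":0.02,"z":-0.06,"ax":1.5,"ay":0,"az":0},{"x":0,"y":0,"z":0,"ax":0,"ay":0,"az":0},{"x":0,"y":0,"z":0,"ax":0,"ay":0,"az":0}])

```text
time_s: 11.35
tool_pos: [0.5236, -0.0586, 0.0483]
tool_rot: [-173.3, 0.0, 0.2]
force: [-0.2, -0.2, -1.4]
grip_width: 0.0453
grasp_force: 40.0
```

Free: forces near zero. Raise, level and centre over the slot.

>>> jog_arm(motion=[{"x":0,"y":0,"z":-0.5,"ax":0,"ay":0,"az":0},{"x":0,"y":0.2,"z":-0.5,"ax":-1.7,"ay":0,"az":0},{"x":-0.2,"y":0.3,"z":-0.4,"ax":-1.7,"ay":0,"az":0},{"x":-0.2,"y":0.3,"z":-0.1,"ax":-1.7,"ay":0,"az":0},{"x":0,"y":0.2,"z":0,"ax":-1.6,"ay":0,"az":0}])

```text
time_s: 11.85
tool_pos: [0.5196, -0.0694, 0.0633]
tool_rot: [179.9, -0.0, 0.3]
force: [-0.3, -0.3, -0.7]
grip_width: 0.0456
grasp_force: 40.0
```

>>> jog_arm(motion=[{"x":0,"y":0,"z":0,"ax":0,"ay":0,"az":0},{"x":0,"y":0,"z":0,"ax":0,"ay":0,"az":0},{"x":0,"y":0,"z":0,"ax":0,"ay":0,"az":0},{"x":0,"y":0,"z":0,"ax":0,"ay":0,"az":0},{"x":0,"y":0,"z":0,"ax":0,"ay":0,"az":0}])

```text
time_s: 12.35
tool_pos: [0.5197, -0.0697, 0.0627]
tool_rot: [-179.9, 0.0, 0.2]
force: [0.3, -0.1, -1.2]
grip_width: 0.0453
grasp_force: 40.0
```

```bash
python3 - <<'E'
from h import *
o=env.get_obs(); print(o['time_s'],np.round(o['tool_pos'],4),np.round(o['tool_rot'],2),o['force'])
cv2.imwrite('pics/w4.png',env.read_camera('wrist')[:,:,::-1])
a=cv2.resize(env.read_camera('scene')[170:300,200:400],(800,520),interpolation=cv2.INTER_CUBIC)
cv2.imwrite('pics/s4.png',a[:,:,::-1])
E
```

```text
12.35 [ 0.5197 -0.0697  0.0627] [-1.799e+02  1.000e-02  2.400e-01] [ 0.26892332 -0.09434978 -1.24668903]
```

View pics/w4.png

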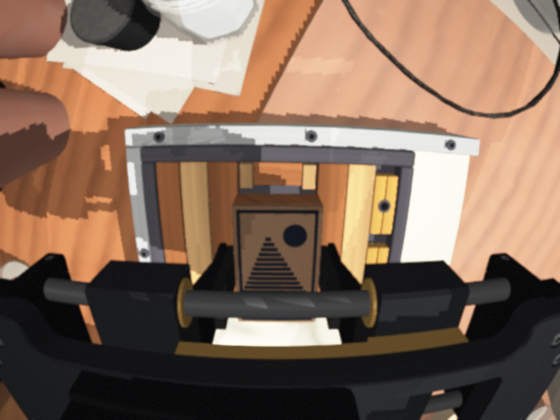

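View pics/s4.png

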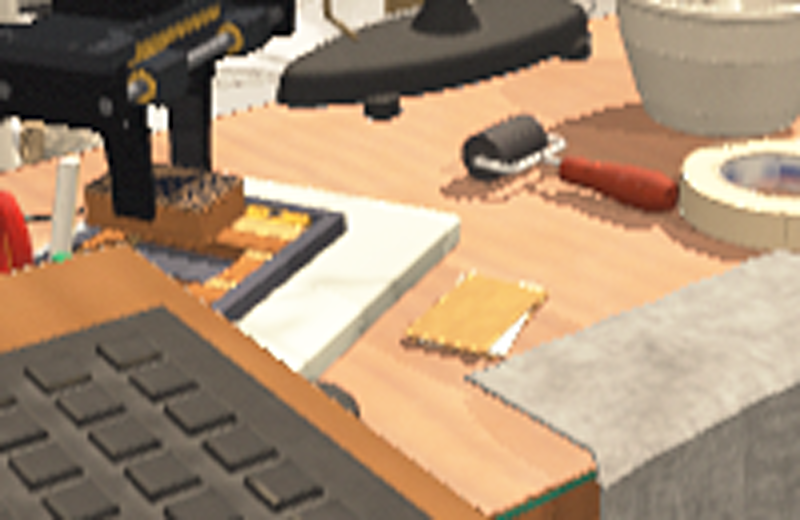

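Wrist: the tray is still flush with both bars (row ~150, col ~145), with the block level above its open slot (cols 235–322). Scene: the block hangs clear of the tray, and the brayer and underlays have not moved. Handing in.

```bash
python3 -c "
from cell import env
print(env.sign_off())"
```

```text
the job is handed in; nothing more can be done
None
```

The job is handed in, with no verdict returned: the tray is snug against both lay bars, the block was rocked about 7° each way (quoin side first) and is now held level over its slot, by my estimate about 2 cm clear of the tray rim, and the bystanders I could see had not moved.

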